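# Put the red-handled scraper away in its wooden block

### The job

Take the scraper with the red handle out of the draining stand, lower its blade edgewise into the slot of the wooden block until it is fully home, and let go of it only once it is down (do not drop it in). Leave the blue-handled scraper standing where it is in the draining stand.

Things in the scene. Friction and masses are not known exactly. Their poses are not given: they have to be found in the camera images.
- red_scraper_grip (a point): Scraper with RED bar handle, standing blade down in one of the draining stand's two slots (which one varies). Point: handle centre. Handle 100 mm long (x, level), 24 thick (y, pinch this way), 28 high (z up). Flat steel blade below it 90 mm wide (x), 4 thick (y), bottom edge 104 mm below the point. Stands loosely, may lean 5 degrees. About 160 g.
- blue_scraper_grip (a point): Scraper of the same shape and size with a BLUE handle, in the other slot of the draining stand; the point is the centre of its handle. To be left alone.
- drainer: White draining stand, 156 x 236 mm, fixed; origin under its centre on the table. Two parallel slots along its x axis, at y +55 and -55 mm; blades stand on its tray, 12 mm above the table, between steel wire hoops reaching 58 mm above the table.
- slot (a point): Slot of the wooden block (150 x 84 x 70 mm, fixed). Point: centre of its mouth, level with the block's top. Slot runs along x (120 mm inside), 16 mm wide (y), 58 deep, top 18 mm flared to 44 at the mouth (lighter wood). Blade on the slot's floor = handle centre 46 mm above this point; handle stays above the block. Either way round is right; released, it may lean 13 degrees.
Mind the look-alikes: they are no part of the job. What is shaped like the part that bears red_scraper_grip but yellow is not meant. Leave any green look-alike of the part that bears slot alone.

How it is judged:
By the outcome, as a careful person would: the job done as asked, in the order asked, and still so for the second after the job is handed in, with the robot touching nothing.
It also fails if it takes over 40 s, if anything falls off the work surface, if the arm or the gripper's body presses on something with over 40 N, if the wrist force passes 120 N, or if a joint passes its speed limit or range.

### The arm

A 7-joint arm with a two-finger parallel gripper is mounted at the origin on the work surface. World frame = base frame: x ahead of the robot, y to its left, z up, the work surface at z = 0. Lengths are in mm, angles in rad, forces in N, time in s.
With the tool pointing down it reaches from about 425 to 1025 mm from the base axis. Payload 9.4 kg.
Tool frame: the origin (TCP) lies at the very end of the fingers, on their centre line; the grasp point (between the pads) lies 19 mm behind it; z points along the fingers, y is the line along which they close (so a half turn about z gives the same grasp; the last joint's range is limited). The gripper opens to 85 mm and grips with 20 to 120 N. Pads are 22 mm wide; open, the fingers measure 114 mm over their backs; the gripper's body (76 mm by 85 mm) begins 54 mm behind the grasp point. The pads swing forward as they close: fully open they stand 13 mm farther back than shut.
Start: joints at [-1.213, 0.599, -0.003, 1.599, 0.002, 0.943, -0.08], TCP at [305.395, 657.539, 231.275] pointing down, gripper open.
Joint ranges: [-2.57, 2.57], [-0.35, 1.97], [-1.29, 1.29], [0.11, 2.56], [-1.05, 4.19], [0.11, 1.86], [-2.63, 2.63]. Speed limits (rad/s): [2.22, 2.22, 3.01, 3.01, 3.14, 3.14, 3.14].

### API

Orientations are given as a unit quaternion [x, y, z, w].
In Python, from rig import get_obs, get_image, job_done gives the robot as it stands.
- The arm moves only by the shell command python3 -m crank 'ROWS'. ROWS is JSON, a list of rows, each a list of 5 numbers: the shift along the tool's x, y, z in m, then the turn about the tool's z in degrees, then the opening in per cent of the stroke, from 0 (shut) to 100 (fully open). A call has 1 to 5 rows; each row shifts and turns the commanded pose from where the row before left it, along the tool's axes as they then stand; what a row does not reach is not made up. A row lasts 1/12 s, in which the tool goes at most 41.7 mm and 7.16 degrees, less where a joint would pass 70% of its speed; a pose out of reach is approached as far as the arm can. A call with a gripper value outside its range is refused whole. The fingers move at their own pace and stop on an object; the grip force is fixed at half the most. Time passes only in rows, so rows that do not move let the fingers close. It gives the time, the measured TCP pose, the force, the opening and the grip force at its end, in the units of the state.
- get_obs(): the state, without advancing time (a new reading comes with each control period).
- get_image(name): name is "scene" or "top" or "wrist"; returns a dict with "frame" (480x640x3 uint8, red, green, blue), "fx", "fy", "cx", "cy" (pixels), "R" (3x3) and "t" (3): a world point X has camera coordinates R X + t. Camera axes: x right, y down, z forward; pixel columns grow to the right and rows downward; lengths in mm; the calibration is good to about 2 mm. A picture is of the moment at which its call begins. There is no depth.
- job_done(): hands the job in; it is judged then, once.
The state is a dict: "time": time; "q": joint angles; "dq": joint speeds; "joint_efforts": joint torques, N m; "eef_pos": TCP position; "tcp_rot": TCP orientation; "ft_force": force on the tool from outside, world axes, zero at the start; "wrist_torque": the same for the moment, N m; "finger_gap": finger opening in mm; "finger_force": force on a finger pad.
Only numpy, scipy, OpenCV 4.12 (cv2) and the standard library are available. Lean on these libraries where they do the work, as an engineer would, in place of code of your own. Each camera call takes 0.05 s, during which the arm holds its last target. There are 200 camera calls.

## Working session

There is one attempt and no reset: what is moved stays moved. The work goes in short steps, Python scripts to look and compute and a shell command to move; the robot and the scene stay as the last step left them, time stands still between calls to the robot, and variables do not carry over. Pictures are saved under pics/ and viewed, at most 10 in all, crops included, and the job is handed in when it is done.

```bash
mkdir -p pics; cat > h.py <<'E'
import numpy as np, cv2, pickle
from rig import get_obs, get_image
def snap(name, fn):
    im=get_image(name); pickle.dump(im,open(f'pics/{fn}.pkl','wb'))
    cv2.imwrite(f'pics/{fn}.png', np.ascontiguousarray(im['frame'][:,:,::-1])); return im
def load(fn): return pickle.load(open(f'pics/{fn}.pkl','rb'))
def ray(im,u,v):
    R=np.array(im['R']);t=np.array(im['t']).ravel()
    d=R.T@np.array([(u-im['cx'])/im['fx'],(v-im['cy'])/im['fy'],1]); return -R.T@t,d
def onz(im,u,v,z):
    o,d=ray(im,u,v); return o+d*(z-o[2])/d[2]
def proj(im,X):
    c=np.array(im['R'])@np.array(X)+np.array(im['t']).ravel(); return im['fx']*c[0]/c[2]+im['cx'],im['fy']*c[1]/c[2]+im['cy']
E
python3 - <<'E'
from h import *
for n in('top','scene'):
    im=snap(n,n+'1'); print(n,ray(im,320,240))
o=get_obs();print(o['time'],o['tcp_rot'],o['eef_pos'],o['finger_gap'])
E
```

```text
top (array([ 326.04253583,  -23.10849147, 1153.12996449]), array([ 0.18991053,  0.0196341 , -0.98163766]))
scene (array([1169.95989277, -201.66341762,  868.67391071]), array([-0.63524064,  0.15696367, -0.75632983]))
0.1 [ 2.15674360e-01  9.76465078e-01 -7.15766994e-04 -1.01564342e-04] [305.21010457 657.15084434 230.49186944] 85.35697525948936
```

View pics/top1.png

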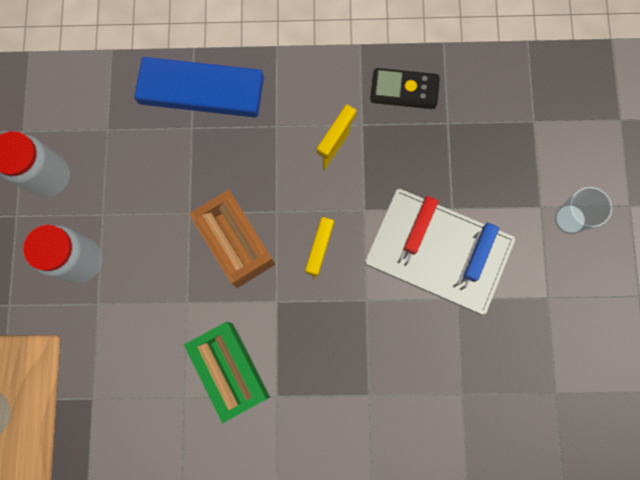

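View pics/scene1.png

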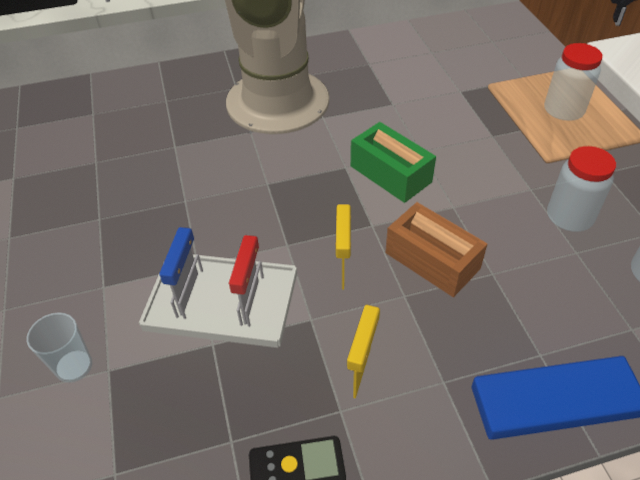

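Top view, with +x up and +y left: the red scraper is near (421,225) and the blue one near (482,252). The wooden block is near (232,238), with yellow look-alikes between them. I'll enlarge the two targets.

```bash
python3 - <<'E'
from h import *
f=load('top1')['frame'][:,:,::-1]
a=cv2.resize(f[180:320,360:530],None,fx=4,fy=4,interpolation=cv2.INTER_CUBIC)[:,:]
b=cv2.resize(f[180:300,180:290],None,fx=4,fy=4,interpolation=cv2.INTER_CUBIC)
a=cv2.resize(f[185:275,365:455],(400,400),interpolation=cv2.INTER_CUBIC)
b=cv2.resize(f[190:290,185:285],(400,400),interpolation=cv2.INTER_CUBIC)
cv2.imwrite('pics/crop1.png',np.hstack([a,b]))
E
```

```text
(no output)
```

View pics/crop1.png

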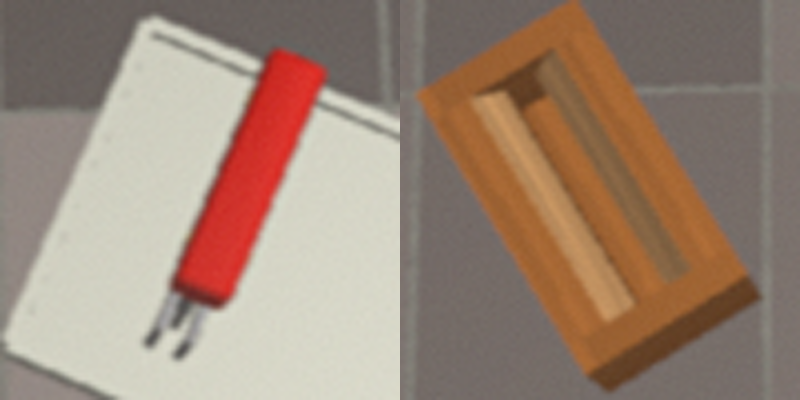

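Crop: the red top face has corners at about (272,50), (326,72), (222,298) and (177,285). The block top has corners at (418,95), (575,2), (752,280) and (588,375).

```bash
cat >> h.py <<'E'
from scipy.spatial.transform import Rotation as Ro
def rel(target,yaw):
    """delta in tool frame to a target xyz (mm) & yaw of slot x axis (deg): tool y must be perpendicular to the slot"""
    o=get_obs();R=Ro.from_quat(o['tcp_rot']).as_matrix();d=R.T@(np.array(target)-o['eef_pos'])
    a=np.degrees(np.arctan2(R[1,0],R[0,0])); e=(yaw-a+90)%180-90
    print('t',round(o['time'],2),'tcp',np.round(o['eef_pos'],1),'toolx',round(a,1),'tilt z',np.round(R[:,2],3),'d tool mm',np.round(d,1),'turn about tool z',round(-e,1),'F',np.round(o['ft_force'],1),'gap',round(o['finger_gap'],1),round(float(np.max(o['finger_force'])),1))
E
python3 - <<'E'
from h import *
im=load('top1')
def rep(n,P,z):
    X=np.array([onz(im,u,v,z) for u,v in P]);print(n,X.round(0)[:,:2].tolist(),'c',X.mean(0).round(1))
    e=[X[1]-X[0],X[2]-X[1],X[3]-X[2],X[0]-X[3]]
    print([(round(np.hypot(*v[:2])),round(np.degrees(np.arctan2(v[1],v[0]))%180,1)) for v in e])
s=90/400
rep('red',[(365+a*s,185+b*s) for a,b in[(272,50),(326,72),(222,298),(177,285)]],130)
rep('blk',[(185+a/4,190+b/4) for a,b in[(18,95),(175,2),(352,280),(188,375)]],70)
rep('mouth',[(185+a/4,190+b/4) for a,b in[(70,97),(155,50),(290,268),(210,320)]],70)
rep('drain',[(398,190),(514,237),(485,312),(367,264)],12)
rel([0,0,0],0)
# scene check
sc=load('scene1');
E
```

```text
red [[596.0, -183.0], [587.0, -203.0], [501.0, -160.0], [506.0, -144.0]] c [ 547.7 -172.4  130. ]
[(22, np.float64(65.9)), (96, np.float64(153.6)), (17, np.float64(72.6)), (98, np.float64(156.4))]
blk [[587.0, 232.0], [629.0, 162.0], [501.0, 82.0], [460.0, 154.0]] c [544.4 157.3  70. ]
[(81, np.float64(120.9)), (151, np.float64(32.0)), (83, np.float64(119.7)), (149, np.float64(31.5))]
mouth [[586.0, 208.0], [607.0, 171.0], [507.0, 109.0], [484.0, 144.0]] c [546.  158.1  70. ]
[(43, np.float64(119.1)), (117, np.float64(31.5)), (42, np.float64(122.8)), (120, np.float64(32.2))]
drain [[641.0, -149.0], [547.0, -360.0], [409.0, -298.0], [500.0, -87.0]] c [ 524.  -223.6   12. ]
[(232, np.float64(66.1)), (151, np.float64(155.8)), (231, np.float64(66.6)), (153, np.float64(156.1))]
t 0.1 tcp [305.2 657.2 230.5] toolx 155.1 tilt z [-0.001 -0.001 -1.   ] d tool mm [ 1.000e-01 -7.242e+02  2.315e+02] turn about tool z -24.9 F [ 0.1 -0.3  0.6] gap 85.4 0.0
```

```bash
M="python3 -m crank"; r='[-0.027,-0.031,0,0,100]'
python3 -m crank '[[-0.027,-0.031,0,0,100],[-0.027,-0.031,0,0,100],[-0.027,-0.031,0,0,100],[-0.027,-0.031,0,0,100],[-0.027,-0.031,0,0,100]]'
python3 -m crank '[[-0.027,-0.031,0,0,100],[-0.027,-0.031,0,0,100],[-0.027,-0.031,0,0,100],[-0.027,-0.031,0,0,100],[-0.027,-0.031,0,0,100]]'
python3 -m crank '[[-0.027,-0.031,0,0,100],[-0.027,-0.031,0,0,100],[-0.027,-0.031,0,0,100],[-0.027,-0.031,0,0,100],[-0.027,-0.031,0,0,100]]'
python3 -m crank '[[-0.027,-0.031,0,0,100],[-0.027,-0.031,0,0,100],[-0.027,-0.031,0,0,100],[-0.027,-0.031,0,0,100],[0,0,0,-1,100]]'
python3 -c "
from h import *
rel([548,-172,200],156)"
```

```text
time: 0.52
eef_pos: [362.6, 458.0, 230.9]
tcp_rot: [0.216, 0.976, -0.0, -0.0]
ft_force: [1.2, 0.2, 1.0]
finger_gap: 85.4
finger_force: 0.0
time: 0.93
eef_pos: [419.7, 260.6, 231.2]
tcp_rot: [0.216, 0.976, -0.0, -0.0]
ft_force: [0.4, -0.3, -0.4]
finger_gap: 85.3
finger_force: 0.0
time: 1.35
eef_pos: [476.8, 63.2, 231.3]
tcp_rot: [0.216, 0.976, -0.0, -0.0]
ft_force: [0.8, -0.4, 0.1]
finger_gap: 85.9
finger_force: 0.0
time: 1.77
eef_pos: [523.8, -101.4, 231.4]
tcp_rot: [0.212, 0.977, -0.002, 0.001]
ft_force: [-0.6, -0.1, 0.6]
finger_gap: 85.2
finger_force: 0.0
t 1.77 tcp [ 523.8 -101.4  231.4] toolx 155.5 tilt z [ 0.002 -0.004 -1.   ] d tool mm [-51.2 -54.2  31.7] turn about tool z -0.5 F [-0.6 -0.1  0.6] gap 85.2 0.0
```

```bash
python3 -m crank '[[-0.026,-0.027,0,0,100],[-0.025,-0.027,0,0,100],[0,0,0,0,100]]'
python3 -c "
from h import *
im=snap('wrist','w1');rel([548,-172,97],156)
c=np.array([548,-172,130]);a=np.radians(156)
print(proj(im,c),[proj(im,c+50*s*np.array([np.cos(a),np.sin(a),0])) for s in(-1,1)])"
```

```text
time: 2.02
eef_pos: [548.5, -169.9, 231.3]
tcp_rot: [0.21, 0.978, -0.002, 0.001]
ft_force: [0.5, -0.1, 0.3]
finger_gap: 85.2
finger_force: 0.0
t 2.07 tcp [ 547.6 -166.5  230.9] toolx 155.8 tilt z [ 0.    -0.002 -1.   ] d tool mm [ -2.5  -4.6 134. ] turn about tool z -0.2 F [0.2 0.4 1.1] gap 85.4 0.0
(np.float64(322.95480383379913), np.float64(243.81681670498247)) [(np.float64(323.40489415386764), np.float64(310.86623561039175)), (np.float64(322.45485172787807), np.float64(169.33954694845744))]
```

View pics/w1.png

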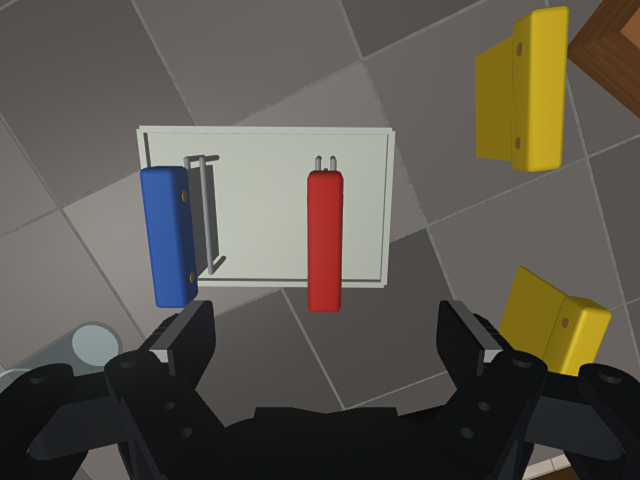

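Wrist view: the red handle spans columns 307–343 and rows 170–311, within 2 px of the prediction. The blue handle, around columns 142–196, is clear of the fingers. I'll go down.

```bash
python3 -m crank '[[-0.001,-0.004,0.035,0,100],[0,0,0.035,0,100],[0,0,0.035,0,100],[0,0,0.028,0,100],[0,0,0,0,100]]'
python3 -c "
from h import *
rel([548,-172,98],156)"
```

```text
time: 2.48
eef_pos: [543.6, -164.8, 93.6]
tcp_rot: [0.207, 0.978, 0.0, -0.004]
ft_force: [-0.4, 0.4, -0.0]
finger_gap: 85.4
finger_force: 0.0
t 2.48 tcp [ 543.6 -164.8   93.6] toolx 156.2 tilt z [-0.008  0.002 -1.   ] d tool mm [-6.9 -4.8 -4.5] turn about tool z 0.2 F [-0.4  0.4 -0. ] gap 85.4 0.0
```

```bash
python3 -m crank '[[0,0,0,0,100]]'; python3 -m crank '[[0,0,0,0,100]]'
python3 -c "
from h import *
rel([548,-172,98],156);im=snap('wrist','w2')
c=np.array([548,-172,130]);a=np.radians(156)
print(proj(im,c),[proj(im,c+50*s*np.array([np.cos(a),np.sin(a),0])) for s in(-1,1)])
h=cv2.cvtColor(im['frame'],cv2.COLOR_RGB2HSV);m=cv2.inRange(h,(0,150,80),(6,255,255))|cv2.inRange(h,(174,150,80),(180,255,255))
n,l,s,c=cv2.connectedComponentsWithStats(m);print(s[1:][s[1:,4]>300])"
```

```text
time: 2.57
eef_pos: [545.6, -165.8, 97.4]
tcp_rot: [0.207, 0.978, 0.0, -0.002]
ft_force: [0.3, 0.7, 0.3]
finger_gap: 85.2
finger_force: 0.0
time: 2.65
eef_pos: [547.1, -166.5, 99.5]
tcp_rot: [0.207, 0.978, 0.0, 0.0]
ft_force: [0.1, -0.2, 0.3]
finger_gap: 85.3
finger_force: 0.0
t 2.65 tcp [ 547.1 -166.5   99.5] toolx 156.1 tilt z [ 0.001 -0.    -1.   ] d tool mm [-3.  -4.7  1.5] turn about tool z 0.1 F [ 0.1 -0.2  0.3] gap 85.3 0.0
(np.float64(312.25052647751653), np.float64(353.85768822717296)) [(np.float64(313.160471439689), np.float64(470.9558041355501)), (np.float64(311.12988915655654), np.float64(209.64619813030794))]
[[  280   208    73   206 13385]]
```

View pics/w2.png

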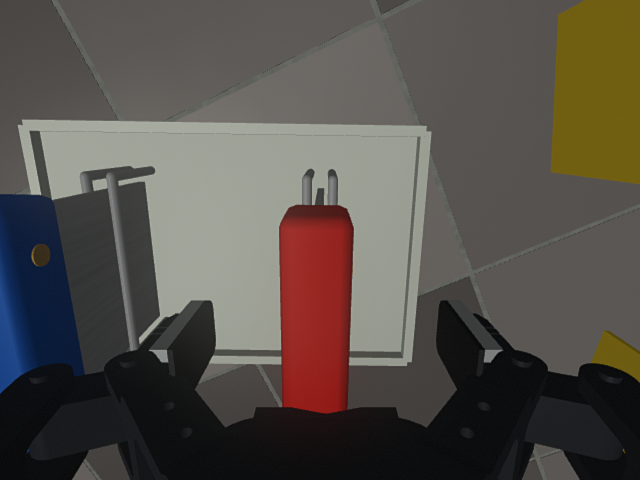

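The red handle is centred at column 316, with the fingers centred near 325, so I'll shift about 3 mm along -y and close.

```bash
python3 -m crank '[[0,-0.003,0.001,0,100],[0,0,0,0,60],[0,0,0,0,0],[0,0,0,0,0],[0,0,0,0,0]]'
python3 -m crank '[[0,0,0,0,0],[0,0,0,0,0],[0,0,0,0,0],[0,0,0,0,0],[0,0,0,0,0]]'
python3 -c "
from h import *
rel([548,-172,98],156)"
```

```text
time: 3.12
eef_pos: [545.6, -169.6, 97.8]
tcp_rot: [0.207, 0.978, 0.0, 0.0]
ft_force: [-0.5, 1.0, -0.0]
finger_gap: 38.6
finger_force: 0.0
time: 3.53
eef_pos: [545.5, -169.7, 97.7]
tcp_rot: [0.207, 0.978, -0.0, 0.0]
ft_force: [-0.6, -0.1, 5.1]
finger_gap: 23.4
finger_force: 58.9
t 3.53 tcp [ 545.5 -169.7   97.7] toolx 156.1 tilt z [ 0. -0. -1.] d tool mm [-3.2 -1.1 -0.3] turn about tool z 0.1 F [-0.6 -0.1  5.1] gap 23.4 58.9
```

```bash
python3 -m crank '[[0,0,-0.01,0,0],[0,0,-0.02,0,0],[0,0,-0.025,0,0],[0,0,-0.025,0,0],[0,0,-0.02,-3,0]]'
python3 -m crank '[[0,0,-0.02,-5,0],[0,0,-0.02,-6,0],[0,0,-0.01,-6,0],[0,0,0,-6,0],[0,0,0,-6,0]]'
python3 -m crank '[[0,0,0,-6,0],[0,0,0,-6,0],[0,0,0,-6,0],[0,0,0,-4,0],[0,0,0,-2,0]]'
python3 -m crank '[[0,0,0,0,0],[0,0,0,0,0]]'
python3 -c "
from h import *
rel([546,158,250],32);print(np.round(get_obs()['q'],2))"
```

```text
time: 3.95
eef_pos: [545.3, -169.5, 199.2]
tcp_rot: [0.182, 0.983, -0.0, 0.0]
ft_force: [1.0, -0.2, -2.0]
finger_gap: 23.3
finger_force: 58.8
time: 4.37
eef_pos: [545.4, -169.6, 248.7]
tcp_rot: [-0.073, 0.997, -0.0, 0.001]
ft_force: [0.1, -0.2, -2.8]
finger_gap: 23.4
finger_force: 58.8
time: 4.78
eef_pos: [544.9, -169.7, 247.6]
tcp_rot: [-0.278, 0.961, 0.0, -0.0]
ft_force: [-0.6, 0.0, -1.8]
finger_gap: 23.4
finger_force: 58.8
time: 4.95
eef_pos: [545.1, -169.7, 247.5]
tcp_rot: [-0.276, 0.961, 0.0, -0.0]
ft_force: [0.4, 0.3, -2.0]
finger_gap: 22.8
finger_force: 58.8
t 4.95 tcp [ 545.1 -169.7  247.5] toolx -148.0 tilt z [-0. -0. -1.] d tool mm [-174.4  277.4   -2.5] turn about tool z -0.0 F [ 0.4  0.3 -2. ] gap 22.8 58.8
[ 0.33  0.4  -0.18  1.93  0.1   0.82  2.23]
```

```bash
python3 -m crank '[[-0.005,0.008,0,0,0],[-0.01,0.016,0,0,0],[-0.015,0.024,0,0,0],[-0.015,0.024,0,0,0],[-0.015,0.024,0,0,0]]'
python3 -m crank '[[-0.015,0.024,0,0,0],[-0.015,0.024,0,0,0],[-0.015,0.024,0,0,0],[-0.015,0.024,0,0,0],[-0.015,0.024,0,0,0]]'
python3 -m crank '[[-0.015,0.024,0,0,0],[-0.012,0.018,0,0,0],[-0.008,0.012,0,0,0],[-0.004,0.006,0,0,0],[0,0,0,0,0]]'
python3 -m crank '[[0,0,0,0,0],[0,0,0,0,0]]'
python3 -c "
from h import *
rel([546,158,250],32);snap('top','top2');snap('wrist','w3');snap('scene','scene2')
f=[cv2.imread(f'pics/{n}.png') for n in('scene2','w3')]
cv2.imwrite('pics/c3.png',np.hstack([cv2.resize(f[0][80:360,230:510],(400,400),interpolation=cv2.INTER_CUBIC),cv2.resize(f[1],(400,300),interpolation=cv2.INTER_AREA)[:,:] if 0 else cv2.copyMakeBorder(cv2.resize(f[1],(400,300)),0,100,0,0,cv2.BORDER_CONSTANT)]))"
```

```text
time: 5.37
eef_pos: [544.9, -54.5, 247.4]
tcp_rot: [-0.276, 0.961, 0.0, -0.0]
ft_force: [0.2, 0.3, -0.9]
finger_gap: 23.0
finger_force: 58.8
time: 5.78
eef_pos: [544.4, 87.3, 247.5]
tcp_rot: [-0.276, 0.961, 0.0, -0.0]
ft_force: [0.9, -0.4, -1.9]
finger_gap: 23.0
finger_force: 58.8
time: 6.2
eef_pos: [545.7, 159.1, 247.3]
tcp_rot: [-0.278, 0.961, 0.0, 0.0]
ft_force: [1.4, 0.4, -1.3]
finger_gap: 22.9
finger_force: 58.8
time: 6.37
eef_pos: [546.1, 155.4, 247.2]
tcp_rot: [-0.276, 0.961, -0.0, -0.0]
ft_force: [0.1, -0.3, -1.6]
finger_gap: 23.4
finger_force: 58.8
t 6.37 tcp [546.1 155.4 247.2] toolx -148.0 tilt z [-0.    -0.001 -1.   ] d tool mm [-1.3  2.3 -2.8] turn about tool z 0.0 F [ 0.1 -0.3 -1.6] gap 23.4 58.8
```

View pics/c3.png

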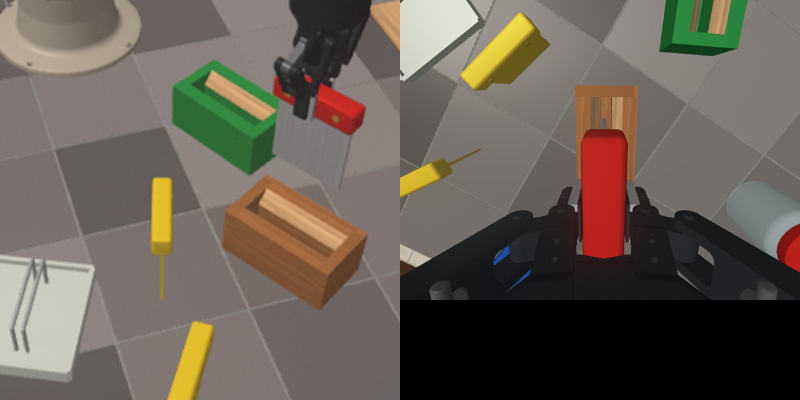

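Scene: the blade hangs parallel to the block. The wrist view shows the handle centred over the slot, at about column 604 against 607. I'll correct by a few mm and lower to just above the mouth.

```bash
python3 -m crank '[[0.003,0.002,0.01,0,0],[0,0,0.02,0,0],[0,0,0.02,0,0],[0,0,0.02,0,0],[0,0,0.01,0,0]]'
python3 -m crank '[[0,0,0,0,0],[0,0,0,0,0],[0,0,0,0,0]]'
python3 -c "
from h import *
rel([546,158,97.7],32);snap('wrist','w4');snap('scene','scene4');snap('top','top4')
f=[cv2.imread(f'pics/{n}.png') for n in('scene4','w4')]
cv2.imwrite('pics/c4.png',np.hstack([cv2.resize(f[0][120:320,330:530],(400,400),interpolation=cv2.INTER_CUBIC),cv2.resize(f[1][100:400,170:470],(400,400),interpolation=cv2.INTER_CUBIC)]))"
```

```text
time: 6.93
eef_pos: [541.9, 155.7, 165.4]
tcp_rot: [-0.276, 0.961, -0.0, -0.001]
ft_force: [0.2, 0.1, -1.5]
finger_gap: 23.2
finger_force: 58.8
time: 7.18
eef_pos: [543.2, 156.8, 168.2]
tcp_rot: [-0.276, 0.961, 0.0, 0.001]
ft_force: [-0.1, -0.5, -1.0]
finger_gap: 22.9
finger_force: 58.8
t 7.18 tcp [543.2 156.8 168.2] toolx -147.9 tilt z [ 0.001  0.    -1.   ] d tool mm [-2.9 -0.4 70.5] turn about tool z 0.1 F [-0.1 -0.5 -1. ] gap 22.9 58.8
```

View pics/c4.png

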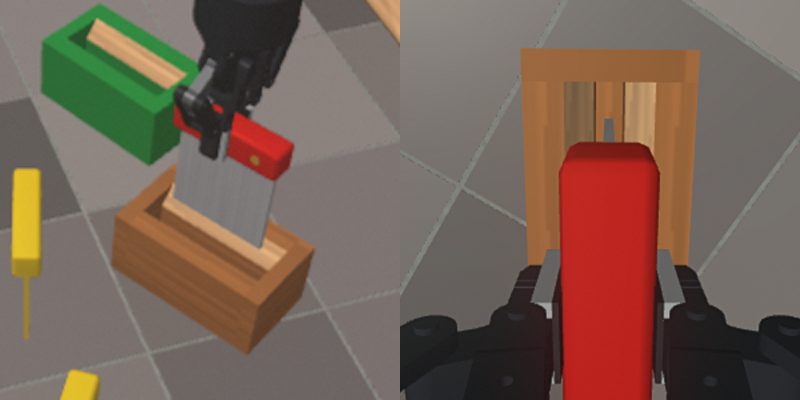

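Wrist crop: the blade tip is at column 608 and the slot spans 597–624, so it is centred sideways. I'll check lengthwise by projecting into the scene image.

```bash
python3 -c "
from h import *
im=load('scene4');a=np.radians(32);e=np.array([np.cos(a),np.sin(a),0])
for z in(82.5,):
  for c in(np.array([543.2,156.8,z]),):
    for s in(-45,45): print(np.round((np.array(proj(im,c+s*e))-[330,120])*2))
for s in(-60,60,-75,75): print(s,np.round((np.array(proj(im,np.array([546,158,70])+s*e))-[330,120])*2))"
```

```text
[168. 193.]
[255. 244.]
-60 [155. 196.]
60 [270. 265.]
-75 [142. 188.]
75 [285. 274.]
```

```bash
python3 -m crank '[[0.001,0,0.01,0,0],[0,0,0.012,0,0],[0,0,0.012,0,0],[0,0,0.01,0,0],[0,0,0.006,0,0]]'
python3 -m crank '[[0,0,0.004,0,0],[0,0,0.004,0,0],[0,0,0.003,0,0],[0,0,0,0,0],[0,0,0,0,0]]'
python3 -c "
from h import *
rel([546,158,97.7],32)"
```

```text
time: 7.75
eef_pos: [541.3, 156.1, 116.0]
tcp_rot: [-0.276, 0.961, -0.0, -0.001]
ft_force: [0.3, 0.7, -1.7]
finger_gap: 22.9
finger_force: 58.8
time: 8.17
eef_pos: [541.8, 156.3, 106.4]
tcp_rot: [-0.276, 0.961, -0.0, 0.0]
ft_force: [0.1, -0.2, -2.2]
finger_gap: 23.6
finger_force: 58.8
t 8.17 tcp [541.8 156.3 106.4] toolx -147.9 tilt z [ 0.  0. -1.] d tool mm [-4.4 -0.8  8.7] turn about tool z 0.1 F [ 0.1 -0.2 -2.2] gap 23.6 58.8
```

Free in the slot; 8.7 mm left. I'll feel for the floor.

```bash
python3 -m crank '[[0,0,0.002,0,0],[0,0,0.002,0,0],[0,0,0.002,0,0],[0,0,0,0,0],[0,0,0,0,0]]'
python3 -m crank '[[0,0,0.001,0,0],[0,0,0,0,0],[0,0,0,0,0]]'
python3 -m crank '[[0,0,0.001,0,0],[0,0,0,0,0],[0,0,0,0,0]]'
```

```text
time: 8.58
eef_pos: [541.7, 156.2, 100.2]
tcp_rot: [-0.276, 0.961, -0.0, -0.0]
ft_force: [-0.1, 0.4, -1.8]
finger_gap: 22.8
finger_force: 58.8
time: 8.83
eef_pos: [541.8, 156.3, 99.3]
tcp_rot: [-0.276, 0.961, -0.0, 0.0]
ft_force: [-1.1, 0.7, -1.1]
finger_gap: 23.3
finger_force: 58.8
time: 9.08
eef_pos: [541.7, 156.3, 98.2]
tcp_rot: [-0.276, 0.961, -0.0, -0.0]
ft_force: [-0.0, -0.3, -3.2]
finger_gap: 23.0
finger_force: 58.8
```

```bash
python3 -m crank '[[0,0,0.001,0,0],[0,0,0,0,0],[0,0,0,0,0]]'|grep -E 'eef|ft'
python3 -m crank '[[0,0,0.001,0,0],[0,0,0,0,0],[0,0,0,0,0]]'|grep -E 'eef|ft'
```

```text
eef_pos: [541.8, 156.3, 97.7]
ft_force: [-0.5, -0.1, 4.0]
eef_pos: [541.9, 156.3, 97.6]
ft_force: [-5.2, -1.7, 16.8]
```

Contact at z = 97.6 mm as expected, with 17 N of upward force: the blade is home. I'll release and retreat.

```bash
python3 -m crank '[[0,0,-0.001,0,0],[0,0,0,0,0],[0,0,0,0,30],[0,0,0,0,60],[0,0,0,0,100]]'|grep -E 'eef|ft|gap'
python3 -m crank '[[0,0,0,0,100],[0,0,0,0,100],[0,0,0,0,100],[0,0,0,0,100],[0,0,0,0,100]]'|grep -E 'eef|ft|gap'
python3 -m crank '[[0,0,-0.01,0,100],[0,0,-0.03,0,100],[0,0,-0.035,0,100],[0,0,-0.035,0,100],[0,0,-0.02,0,100]]'|grep -E 'eef|ft|gap'
python3 -m crank '[[0,0,0,0,100],[0,0,0,0,100],[0,0,0,0,100],[0,0,0,0,100]]'|grep -E 'time|eef|ft|gap'
python3 -c "
from h import *
snap('wrist','w5');snap('scene','scene5')
f=[cv2.imread(f'pics/{n}.png') for n in('scene5','w5')]
cv2.imwrite('pics/c5.png',np.hstack([cv2.resize(f[0][100:400,130:530],(400,300)),cv2.resize(f[1],(400,300))]))"
```

```text
eef_pos: [541.8, 156.3, 97.1]
ft_force: [0.4, 0.5, -0.4]
finger_gap: 49.1
eef_pos: [541.7, 156.3, 97.3]
ft_force: [0.3, 1.1, -0.1]
finger_gap: 85.2
eef_pos: [542.5, 156.7, 231.6]
ft_force: [1.1, 0.2, -0.2]
finger_gap: 85.4
time: 11.17
eef_pos: [541.1, 156.0, 226.5]
ft_force: [-0.3, 0.1, -0.2]
finger_gap: 85.2
```

View pics/c5.png

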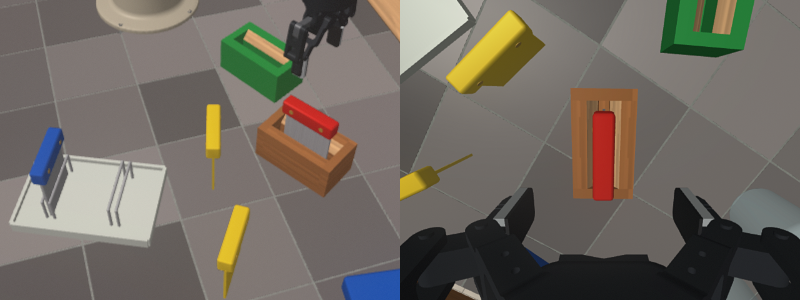

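The red scraper stands level in the wooden slot, and the blue one is still in the stand. I'll hand it in.

```bash
python3 -c "
from rig import job_done; print(job_done())"
```

```text
the job is handed in; nothing more can be done
None
```

The red scraper is fully down in the wooden block's slot and was let go only once it touched the slot floor; the blue one still stands in the draining stand, and the job was handed in at about 11 s.

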